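# Transfer the test adapters to the test rack in reverse order

## Task

Move the four mask-test adapters from the steel drying rack into the black test rack, one in each pocket, in reverse order: the one now at the left end of the drying rack goes to the right end of the test rack, the next one beside it, and so on. Keep each adapter upright all the time and leave it standing flat on the floor of its pocket.

Things in the scene. Friction and masses are not known exactly. Their poses are not given: they have to be found in the camera images.
- hex_mid (a point): Loose aluminium test adapter, 72 mm tall, about 150 g, upright; round foot 44 mm in diameter, 10 mm high, black band; body 34 mm in diameter, topped by a hexagon 28 mm across flats and 16 mm high. Grip the round body, 10 to 56 mm above its underside. The point is on its axis, 36 mm above its underside; z is up its axis, yaw is arbitrary.
- nipple_mid (a point): Loose aluminium test adapter, 72 mm tall, about 150 g, upright; round foot 44 mm in diameter, 10 mm high, black band; body 30 mm in diameter, topped by a thin stepped nipple (18 then 12 mm in diameter, 16 mm high). Grip the round body, 10 to 56 mm above its underside. The point is on its axis, 36 mm above its underside; z is up its axis, yaw is arbitrary.
- tube_mid (a point): Loose aluminium test adapter, 72 mm tall, about 150 g, upright; round foot 44 mm in diameter, 10 mm high, black band; body 40 mm in diameter over its whole height, open cup-like mouth at the top (dark inside, 12 mm deep). Grip the round body, 10 to 56 mm above its underside. The point is on its axis, 36 mm above its underside; z is up its axis, yaw is arbitrary.
- wing_mid (a point): Loose aluminium test adapter, 72 mm tall, about 150 g, upright; round foot 44 mm in diameter, 10 mm high, black band; body 36 mm in diameter, topped by a flat upright bar 34 mm long, 8 mm thick and 16 mm high. Grip the round body, 10 to 56 mm above its underside. The point is on its axis, 36 mm above its underside; z is up its axis, yaw is arbitrary.
- dry_rack: Drying rack, fixed, nearer or farther than the test rack: drilled steel sheet 70 x 330 mm, 8 mm thick, ends turned up 26 mm; full at the start. Four rubber pads at x = 0, y = -117, -39, 39, 117 mm carry the adapters. Origin: centre of its underside, on the table; y along the row (left seen from the robot, within 10 degrees), x across it, away from the robot.
- test_rack: Test rack, fixed, empty: black tray 86 x 330 mm, aluminium end plates 26 mm high; four pockets 66 x 66 mm at x = 0, y = -117, -39, 39, 117 mm, grey floor 8 mm above the table, rim 6 mm above the floor. Origin: centre of its underside, on the table; y along the row (left seen from the robot, within 10 degrees), x across it, away from the robot.
- pad_hex: Round black rubber pad 54 mm in diameter and 4 mm thick, fixed on the drying rack, on which the adapter with the hexagon top stands at the start: it marks where that adapter came from, also later. Origin: centre of its underside, 8 mm above the table.
- pad_nipple: Round black rubber pad 54 mm in diameter and 4 mm thick, fixed on the drying rack, on which the adapter with the nipple stands at the start: it marks where that adapter came from, also later. Origin: centre of its underside, 8 mm above the table.
- pad_tube: Round black rubber pad 54 mm in diameter and 4 mm thick, fixed on the drying rack, on which the adapter with the open mouth stands at the start: it marks where that adapter came from, also later. Origin: centre of its underside, 8 mm above the table.
- pad_wing: Round black rubber pad 54 mm in diameter and 4 mm thick, fixed on the drying rack, on which the adapter with the flat bar on top stands at the start: it marks where that adapter came from, also later. Origin: centre of its underside, 8 mm above the table.

How it is judged:
At the end, for the whole second after the job is handed in: Every adapter stands upright (within 0.08 rad), at rest, on the floor of the test-rack pocket that mirrors the drying-rack pad it came from (leftmost to rightmost and so on), its axis within 14 mm of the pocket's centre along and across the rack (the pocket's own walls leave 11 mm) (((y of pad_hex in the frame of dry_rack between -0.137 and -0.097 m and y of hex_mid in the frame of test_rack between 0.103 and 0.131 m) or (y of pad_hex in the frame of dry_rack between -0.059 and -0.019 m and y of hex_mid in the frame of test_rack between 0.025 and 0.053 m) or (y of pad_hex in the frame of dry_rack between 0.019 and 0.059 m and y of hex_mid in the frame of test_rack between -0.053 and -0.025 m) or (y of pad_hex in the frame of dry_rack between 0.097 and 0.137 m and y of hex_mid in the frame of test_rack between -0.131 and -0.103 m)) and x of hex_mid in the frame of test_rack between -0.014 and 0.014 m and z of hex_mid in the frame of test_rack between 0.04 and 0.0475 m and angle between each of hex_mid, nipple_mid, tube_mid, wing_mid's own z axis and vertical below 0.08 rad and linear speed of each of ad_hex, ad_nipple, ad_tube, ad_wing below 0.02 m/s and angular speed of each of ad_hex, ad_nipple, ad_tube, ad_wing below 0.2 rad/s and ((y of pad_nipple in the frame of dry_rack between -0.137 and -0.097 m and y of nipple_mid in the frame of test_rack between 0.103 and 0.131 m) or (y of pad_nipple in the frame of dry_rack between -0.059 and -0.019 m and y of nipple_mid in the frame of test_rack between 0.025 and 0.053 m) or (y of pad_nipple in the frame of dry_rack between 0.019 and 0.059 m and y of nipple_mid in the frame of test_rack between -0.053 and -0.025 m) or (y of pad_nipple in the frame of dry_rack between 0.097 and 0.137 m and y of nipple_mid in the frame of test_rack between -0.131 and -0.103 m)) and x of nipple_mid in the frame of test_rack between -0.014 and 0.014 m and z of nipple_mid in the frame of test_rack between 0.04 and 0.0475 m and ((y of pad_tube in the frame of dry_rack between -0.137 and -0.097 m and y of tube_mid in the frame of test_rack between 0.103 and 0.131 m) or (y of pad_tube in the frame of dry_rack between -0.059 and -0.019 m and y of tube_mid in the frame of test_rack between 0.025 and 0.053 m) or (y of pad_tube in the frame of dry_rack between 0.019 and 0.059 m and y of tube_mid in the frame of test_rack between -0.053 and -0.025 m) or (y of pad_tube in the frame of dry_rack between 0.097 and 0.137 m and y of tube_mid in the frame of test_rack between -0.131 and -0.103 m)) and x of tube_mid in the frame of test_rack between -0.014 and 0.014 m and z of tube_mid in the frame of test_rack between 0.04 and 0.0475 m and ((y of pad_wing in the frame of dry_rack between -0.137 and -0.097 m and y of wing_mid in the frame of test_rack between 0.103 and 0.131 m) or (y of pad_wing in the frame of dry_rack between -0.059 and -0.019 m and y of wing_mid in the frame of test_rack between 0.025 and 0.053 m) or (y of pad_wing in the frame of dry_rack between 0.019 and 0.059 m and y of wing_mid in the frame of test_rack between -0.053 and -0.025 m) or (y of pad_wing in the frame of dry_rack between 0.097 and 0.137 m and y of wing_mid in the frame of test_rack between -0.131 and -0.103 m)) and x of wing_mid in the frame of test_rack between -0.014 and 0.014 m and z of wing_mid in the frame of test_rack between 0.04 and 0.0475 m); the robot touches nothing.
It fails at once if an adapter was tipped over (more than 0.6 rad from upright) (angle between any of hex_mid, nipple_mid, tube_mid, wing_mid's own z axis and vertical above 0.6 rad).
It also fails if it takes over 88 s, if anything falls off the work surface, if the arm or the gripper's body presses on something with over 40 N, if the wrist force passes 120 N, or if a joint passes its speed limit or range.

## Robot

A 7-joint arm with a two-finger parallel gripper is mounted at the origin on the work surface. World frame = base frame: x ahead of the robot, y to its left, z up, the work surface at z = 0. Lengths are in m, angles in rad, forces in N, time in s.
With the tool pointing down it reaches from about 0.425 to 0.95 m from the base axis. Payload 4.7 kg.
Tool frame: the origin (TCP) lies midway between the tips of the shut fingers; the grasp point (between the pads) lies 19 mm behind it (arm.grasp_offset is the distance from the TCP to the grasp point, in m); z points along the fingers, y is the line along which they close (so a half turn about z gives the same grasp; the last joint's range is limited). The gripper opens to 87 mm and grips with 3 to 60 N. Pads are 19 mm wide; open, the fingers measure 117 mm over their backs; the gripper's body (75 mm by 190 mm) begins 51 mm behind the grasp point.
Start: joints at [1.093, 0.469, -0.049, 1.532, 0.024, 1.141, -0.082], TCP at [0.293, -0.608, 0.223] pointing down, gripper open.
Joint ranges: [-2.59, 2.59], [-0.33, 1.99], [-1.39, 1.29], [0.1, 2.45], [-1.04, 4.18], [0.21, 1.99], [-2.66, 2.66]. Speed limits (rad/s): [2.57, 2.57, 3.14, 3.14, 3.14, 3.14, 3.14].

## Interface

Orientations are given as a unit quaternion [x, y, z, w].
In Python, from cell import arm gives the robot as it stands. The module is installed in compiled form; this text tells all that it offers.
- The arm moves only by the tool drive_tool, never from a script. Its argument "commands" is text: rows parted by semicolons, each of 7 numbers parted by spaces: the turn, a rotation vector about the tool's x, y, z in rad, then the shift along the tool's x, y, z in mm, then the opening, from 0 (shut) to 1 (fully open). In form: wx wy wz tx ty tz gripper; .... A call has 1 to 10 rows; each row shifts and turns the commanded pose from where the row before left it, along the tool's axes as they then stand; what a row does not reach is not made up. A row lasts 1/8 s, in which the tool goes at most 62.5 mm and 10.7 degrees, less where a joint would pass 70% of its speed; a pose out of reach is approached as far as the arm can. A call with a gripper value outside its range is refused whole. The fingers move at their own pace and stop on an object; "force" is the grip in N (left out, the last holds). Time passes only in rows, so rows that do not move let the fingers close. It gives the time, the measured TCP pose, the force, the opening and the grip force at its end, in the units of the state.
- arm.get_obs(): the state, without advancing time (a new reading comes with each control period).
- arm.grab_frame(name): name is "scene" or "top" or "wrist"; returns (picture, depth): 420x560x3 uint8, blue, green, red; 420x560 float32, m along the optical axis (not along the pixel's ray), 0 where there is no reading.
- arm.get_calibration(name): a dict with "camera_matrix" (3x3 intrinsics, pixels), "dist" ([k1, k2, p1, p2, k3] as OpenCV has them; the pictures are not rectified), "R" (3x3) and "t" (3): a world point X has camera coordinates R X + t. Camera axes: x right, y down, z forward; pixel columns grow to the right and rows downward; lengths in m; the calibration is good to about 2 mm. A picture is of the moment at which its call begins: read the wrist's pose just before it. get_calibration takes no time and is no camera call; for the wrist camera it gives the pose at the moment of the call.
- arm.job_done(): hands the job in; it is judged then, once.
The state is a dict: "clock": time; "q": joint angles; "qvel": joint speeds; "effort": joint torques, N m; "eef_pos": TCP position; "orientation": TCP orientation; "wrist_force": force on the tool from outside, world axes, zero at the start; "torque": the same for the moment, N m; "gripper_width": finger opening in m; "gripper_force": force on a finger pad.
Only numpy, scipy, OpenCV 4.12 (cv2) and the standard library are available. Lean on these libraries where they do the work, as an engineer would, in place of code of your own. Each camera call takes 0.05 s, during which the arm holds its last target. There are 200 camera calls.

## Working session

There is one attempt and no reset: what is moved stays moved. The work goes in short steps, Python scripts to look and compute and a tool call to move; the robot and the scene stay as the last step left them, time stands still between calls to the robot, and variables do not carry over. Pictures are saved under pics/ and viewed, at most 14 in all, crops included, and the job is handed in when it is done.

Besides the shell and the picture viewer there is one more tool, called by a JSON object that holds its "api" and its "payload", one argument or row to a line. drive_tool: Moves the arm, as the interface text tells. Its arguments: {"type":"object","properties":{"commands":{"type":"string"},"force":{"type":"number"}},"required":["commands"]}

```bash
mkdir -p pics; python3 - <<'E'
from cell import arm
import cv2,numpy as np
o=arm.get_obs();print(o)
for n in("top","scene"):
    p,d=arm.grab_frame(n);cv2.imwrite(f"pics/{n}0.png",p);np.save(f"{n}_d.npy",d);c=arm.get_calibration(n);print(n,c)
E
```

```text
{'clock': 0.0, 'q': array([ 1.09305961,  0.46947871, -0.0485962 ,  1.5336758 ,  0.02408981,
        1.14102812, -0.08226288]), 'qvel': array([-6.49664420e-04,  3.89853946e-04, -6.64013817e-04,  2.14106722e-03,
        1.12605588e-03, -3.10514671e-05,  8.26839536e-04]), 'effort': array([-9.48254637e-04, -5.07965827e+01, -8.11193604e-02, -2.36154932e+01,
       -6.13927119e-02,  3.79297393e-02,  1.74475522e-04]), 'eef_pos': array([ 0.29264478, -0.60759368,  0.221482  ]), 'orientation': array([ 9.74915963e-01,  2.22571024e-01, -2.54379247e-04, -9.69559571e-04]), 'wrist_force': array([0.41183874, 0.44142056, 0.48321036]), 'torque': array([0.0212048 , 0.01182917, 0.04530396]), 'gripper_force': 0.0, 'gripper_width': 0.08710006352731287}
top {'camera_matrix': array([[473.25460247,   0.        , 273.12160882],
       [  0.        , 473.25460247, 211.25866174],
       [  0.        ,   0.        ,   1.        ]]), 'dist': array([0.0303761, 0.       , 0.       , 0.       , 0.       ]), 'R': array([[-0.02483848, -0.99956122,  0.01613726],
       [-0.99109501,  0.02250931, -0.13124026],
       [ 0.13081944, -0.01925337, -0.99121924]]), 't': array([-0.0058436 ,  0.55650104,  0.65984604])}
scene {'camera_matrix': array([[457.50841035,   0.        , 284.51593593],
       [  0.        , 457.50841035, 210.32828418],
       [  0.        ,   0.        ,   1.        ]]), 'dist': array([-0.04225976,  0.        ,  0.        ,  0.        ,  0.        ]), 'R': array([[ 0.37462541,  0.92710898,  0.01116841],
       [ 0.59425745, -0.23084602, -0.77043378],
       [-0.71169789,  0.29526098, -0.6374222 ]]), 't': array([-0.17776512, -0.28909487,  1.10525827])}
```

View pics/top0.png

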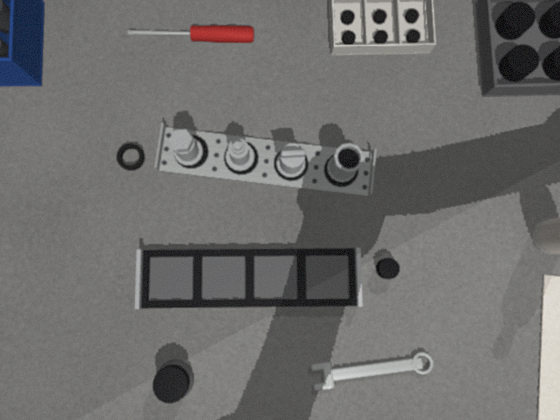

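```bash
cat > h.py <<'E'
from cell import arm
import cv2,numpy as np
def ray(n,px,z):
    c=arm.get_calibration(n) if isinstance(n,str) else n
    u=cv2.undistortPoints(np.array(px,float).reshape(-1,1,2),c["camera_matrix"],c["dist"])[:,0]
    d=np.c_[u,np.ones(len(u))]@c["R"]; o=-c["R"].T@c["t"]
    return o+d*((z-o[2])/d[:,2])[:,None]
def cloud(n,d):
    c=arm.get_calibration(n) if isinstance(n,str) else n
    h,w=d.shape; g=np.stack(np.meshgrid(np.arange(w),np.arange(h)),-1).reshape(-1,1,2).astype(float)
    u=cv2.undistortPoints(g,c["camera_matrix"],c["dist"])[:,0]
    P=(np.c_[u,np.ones(len(u))]*d.reshape(-1,1)-c["t"])@c["R"]
    P[d.ravel()==0]=np.nan
    return P.reshape(h,w,3)
E
python3 - <<'E'
from h import *
np.set_printoptions(precision=4,suppress=True)
d=np.load("top_d.npy");P=cloud("top",d);img=cv2.imread("pics/top0.png")
sub=P[110:205,150:385];m=np.nan_to_num(sub[...,2])>0.05
n,l,s,c=cv2.connectedComponentsWithStats(m.astype(np.uint8))
for i in range(1,n):
    if s[i,4]<30: continue
    Q=sub[l==i];T=Q[Q[:,2]>0.076];print("ad",s[i,4],c[i]+[150,110],"top",np.median(T,0),(T.min(0)+T.max(0))/2,len(T))
# test rack pockets: grey inside, via rim corners seen on the picture
g=cv2.cvtColor(img,cv2.COLOR_BGR2GRAY)
m=(g[240:315,130:370]>35).astype(np.uint8)
n,l,s,c=cv2.connectedComponentsWithStats(m,connectivity=4)
for i in range(1,n):
    if 1000<s[i,4]<3500:
        r=cv2.minAreaRect(np.argwhere(l==i)[:,::-1].astype(np.float32));px=np.array(r[0])+[130,240]
        print("pocket",px,r[1],r[2],ray("top",px,0.008))
for x,y in[(388,268),(172,383),(130,156)]:print(np.nanmax(P[y-8:y+8,x-8:x+8,2]),P[y,x])
# dry rack sheet outline
print(ray("top",[(162,133),(162,168),(374,155),(369,192)],0.008))
E
```

```text
ad 558 [182.5108 143.1577] top [0.653  0.1088 0.0834] [0.6538 0.1088 0.0819] 372
ad 379 [238.4776 149.6306] top [0.643  0.0289 0.0834] [0.6439 0.0294 0.0812] 65
ad 798 [347.386 159.614] top [ 0.6238 -0.1258  0.0832] [ 0.6236 -0.1258  0.0812] 312
ad 536 [292.2966 156.4459] top [ 0.6314 -0.0479  0.0829] [ 0.6322 -0.0481  0.0815] 156
pocket [173.5 279. ] (52.0, 51.0) 90.0 [[0.4611 0.132  0.008 ]]
pocket [326.5 276.5] (45.0, 45.0) 90.0 [[ 0.459  -0.0976  0.008 ]]
0.024834700024962422 [ 0.4695 -0.1872  0.0231]
0.04291311244191521 [0.3188 0.1272 0.0393]
0.013067705163126355 [ 0.6535  0.2019 -0.0012]
[[ 0.6868  0.1503  0.008 ]
 [ 0.6312  0.1501  0.008 ]
 [ 0.6449 -0.1792  0.008 ]
 [ 0.5866 -0.1684  0.008 ]]
```

View pics/scene0.png

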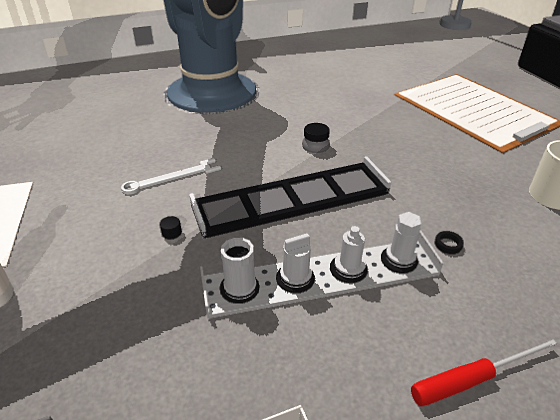

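{"api": "drive_tool", "payload": {
  "commands": "0 0 0 50 -29 0 1;0 0 0 50 -29 0 1;0 0 0 50 -29 0 1;0 0 0 50 -29 0 1;0 0 0 50 -29 0 1;0 0 0 50 -29 0 1;0 0 0 50 -29 0 1;0 0 0 50 -29 0 1;0 0 0 50 -29 0 1;0 0 0 50 -29 0 1"
}}

```text
clock: 1.35
eef_pos: [0.6181, -0.1285, 0.2222]
orientation: [0.975, 0.222, -0.0, 0.0]
wrist_force: [-0.6, -1.0, 1.0]
gripper_width: 0.0871
gripper_force: 0.0
```

{"api": "drive_tool", "payload": {
  "commands": "0 0 -0.16 0 0 0 1;0 0 -0.16 0 0 0 1;0 0 -0.17 0 0 0 1;0 0 -0.17 0 0 0 1;0 0 -0.17 0 0 0 1;0 0 -0.17 0 0 0 1;0 0 0 0 0 0 1;0 0 0 0 0 0 1",
  "force": 25
}}

```text
clock: 2.35
eef_pos: [0.6174, -0.1301, 0.2223]
orientation: [0.75, 0.662, -0.0, -0.0]
wrist_force: [0.2, 0.1, -1.4]
gripper_width: 0.0871
gripper_force: 0.0
```

```bash
cat >> h.py <<'E'
from scipy.spatial.transform import Rotation as Ro
def go(xy,z,rowang=np.arctan2(.992,.124)):
    o=arm.get_obs();R=Ro.from_quat(o["orientation"]).as_matrix()
    d=np.r_[xy,z]-o["eef_pos"]
    a=np.arctan2(R[1,0],R[0,0]);w=-(rowang-a);w=(w+np.pi/2)%np.pi-np.pi/2
    tilt=np.cross(R[:,2],[0,0,-1])@R
    print("t",round(o["clock"],2),"pos",o["eef_pos"].round(4),"shift mm",(R.T@d*1000).round(1),"wz",w.round(3),"tilt",tilt.round(4),"width",o["gripper_width"].round(4))
E
python3 - <<'E'
from h import *
go([.6238,-.1258],.033)
c=arm.get_calibration("wrist");p,d=arm.grab_frame("wrist");cv2.imwrite("pics/w1.png",p)
p,d=arm.grab_frame("top");cv2.imwrite("pics/t1.png",p)
np.savez("w1.npz",**c,d=d)
t=cv2.imread("pics/top0.png")[235:320,125:370]
cv2.imwrite("pics/crop.png",cv2.convertScaleAbs(cv2.resize(t,None,fx=3.2,fy=3.2,interpolation=cv2.INTER_CUBIC),alpha=1.8))
E
```

```text
Traceback (most recent call last):
  File "h.py", line 21, in go
    print("t",round(o["clock"],2),"pos",o["eef_pos"].round(4),"shift mm",(R.T@d*1000).round(1),"wz",w.round(3),"tilt",tilt.round(4),"width",o["gripper_width"].round(4))
                                                                                                                                            ^^^^^^^^^^^^^^^^^^^^^^^^
AttributeError: 'float' object has no attribute 'round'
```

```bash
sed -i 's/o\["gripper_width"\].round(4)/round(o["gripper_width"],4)/' h.py
python3 - <<'E'
from h import *
go([.6238,-.1258],.033)
c=arm.get_calibration("wrist");p,d=arm.grab_frame("wrist");cv2.imwrite("pics/w1.png",p)
np.savez("w1.npz",**c,d=d)
t=cv2.imread("pics/top0.png")[235:320,125:370]
cv2.imwrite("pics/crop.png",cv2.convertScaleAbs(cv2.resize(t,None,fx=3.2,fy=3.2,interpolation=cv2.INTER_CUBIC),alpha=1.8))
E
```

```text
t 2.35 pos [ 0.6174 -0.1301  0.2223] shift mm [  5.    5.9 189.3] wz -0.0 tilt [-0.0004  0.      0.    ] width 0.0871
```

View pics/w1.png

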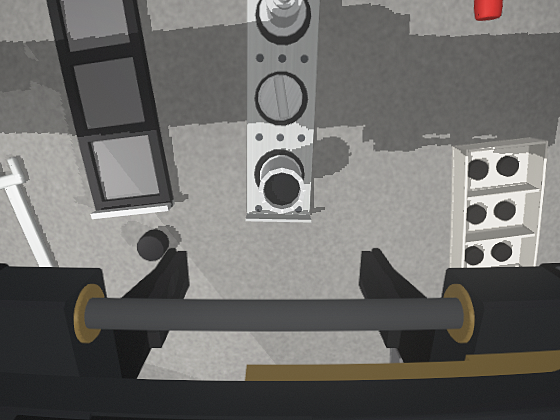

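View pics/crop.png

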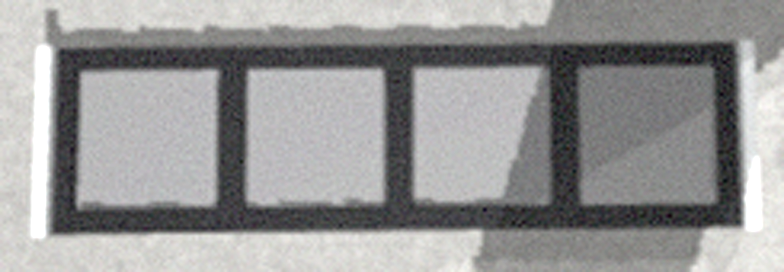

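```bash
python3 - <<'E'
from h import *
np.set_printoptions(precision=4,suppress=True)
px=np.array([(148,138.5),(316,138),(481,137.5),(648,136)])/3.2+[125-.34,235-.34]
A=ray("top",px,.011);print(A)
z=np.load("w1.npz")
print(ray(z,[(127,168),(110,92),(95,25)],.011))
# tube: cup ring on wrist
print("tube ring",ray(z,[(282,187)],.084),"wing",ray(z,[(280.5,97)],.08))
print("TCP xy px check");
y=np.array([117,39,-39,-117])/1000
c=A.mean(0)[:2];th=np.polyfit(y,A[:,0],1)[0];print("slope",th)
r=np.array([th,1])/np.hypot(th,1);print([(c+r*k).round(4).tolist() for k in y],"ang",np.arctan2(r[1],r[0]))
E
```

```text
[[ 0.4628  0.1353  0.011 ]
 [ 0.461   0.0572  0.011 ]
 [ 0.4593 -0.0199  0.011 ]
 [ 0.4581 -0.0982  0.011 ]]
[[ 0.4614 -0.0985  0.011 ]
 [ 0.4622 -0.0191  0.011 ]
 [ 0.4619  0.0458  0.011 ]]
tube ring [[ 0.6247 -0.1227  0.084 ]] wing [[ 0.6326 -0.0479  0.08  ]]
TCP xy px check
slope 0.02056531432592752
[[0.4627, 0.1356], [0.4611, 0.0576], [0.4595, -0.0204], [0.4579, -0.0984]] ang 1.550233910977705
```

{"api": "drive_tool", "payload": {
  "commands": "0 0 0 5 6 20 1;0 0 0 0 0 40 1;0 0 0 0 0 30 1;0 0 0 0 0 10 1;0 0 0 0 0 0 1"
}}

```text
clock: 3.02
eef_pos: [0.624, -0.1253, 0.1217]
orientation: [0.749, 0.663, -0.0, -0.001]
wrist_force: [-0.2, -0.6, 0.4]
gripper_width: 0.0871
gripper_force: 0.0
```

{"api": "drive_tool", "payload": {
  "commands": "0 0 0 0 0 30 1;0 0 0 0 0 30 1;0 0 0 0 0 20 1;0 0 0 0 0 9 1;0 0 0 0 0 0 1;0 0 0 0 0 0 0;0 0 0 0 0 0 0;0 0 0 0 0 0 0;0 0 0 0 0 0 0;0 0 0 0 0 0 0",
  "force": 25
}}

```text
clock: 4.28
eef_pos: [0.6241, -0.1257, 0.0336]
orientation: [0.749, 0.663, 0.0, 0.0]
wrist_force: [0.1, -0.0, -0.3]
gripper_width: 0.0447
gripper_force: 0.0
```

{"api": "drive_tool", "payload": {
  "commands": "0 0 0 0 0 0 0;0 0 0 0 0 0 0;0 0 0 0 0 0 0;0 0 0 0 0 -5 0;0 0 0 0 0 -25 0;0 0 0 0 0 -35 0;0 0 0 0 0 -35 0;0 0 0 0 0 0 0"
}}

```text
clock: 5.28
eef_pos: [0.6262, -0.1257, 0.1368]
orientation: [0.749, 0.663, 0.002, 0.002]
wrist_force: [0.9, -0.0, -1.8]
gripper_width: 0.0402
gripper_force: 25.0
```

```bash
python3 - <<'E'
from h import *
go([.4635,.1356],.132)
E
```

```text
t 5.28 pos [ 0.6262 -0.1257  0.1368] shift mm [ 239.5 -193.3    3.5] wz 0.002 tilt [0.0063 0.0003 0.    ] width 0.0402
```

{"api": "drive_tool", "payload": {
  "commands": "0 0 0 20 -16 0 0;0 0 0 40 -32 0 0;0 0 0 40 -32 0 0;0 0 0 40 -32 0 0;0 0 0 40 -32 0 0;0 0 0 39 -32 0 0;0 0 0 20 -17 0 0;0 0 0 0 0 0 0;0 0 0 0 0 0 0"
}}

```text
clock: 6.4
eef_pos: [0.4616, 0.1339, 0.1329]
orientation: [0.749, 0.662, -0.001, 0.0]
wrist_force: [0.8, -0.9, -1.6]
gripper_width: 0.0402
gripper_force: 25.0
```

```bash
python3 - <<'E'
from h import *
go([.4635,.1356],.030)
p,d=arm.grab_frame("wrist");cv2.imwrite("pics/w2.png",p)
E
```

```text
t 6.4 pos [0.4616 0.1339 0.1329] shift mm [  2.    1.7 102.8] wz 0.001 tilt [-0.0009  0.001   0.    ] width 0.0402
```

View pics/w2.png

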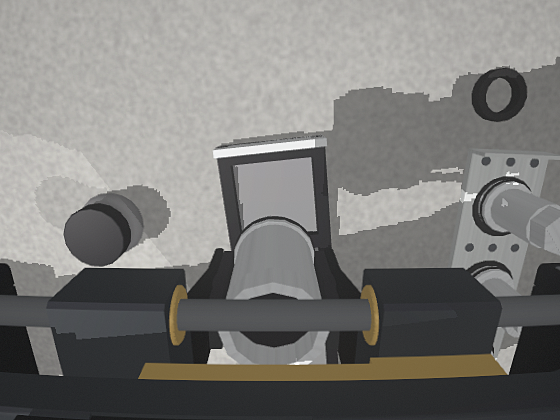

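{"api": "drive_tool", "payload": {
  "commands": "0 0 0 2 2 20 0;0 0 0 0 0 35 0;0 0 0 0 0 30 0;0 0 0 0 0 12 0;0 0 0 0 0 3 0;0 0 0 0 0 0 0;0 0 0 0 0 0 0"
}}

```text
clock: 7.32
eef_pos: [0.4647, 0.1369, 0.0345]
orientation: [0.749, 0.663, 0.001, 0.001]
wrist_force: [0.1, 0.3, -2.2]
gripper_width: 0.0399
gripper_force: 25.0
```

{"api": "drive_tool", "payload": {
  "commands": "0 0 0 0 0 3 0;0 0 0 0 0 1 0;0 0 0 0 0 0 0"
}}

```text
clock: 7.7
eef_pos: [0.4639, 0.1367, 0.0295]
orientation: [0.749, 0.663, -0.0, 0.0]
wrist_force: [0.2, -0.4, -2.3]
gripper_width: 0.0399
gripper_force: 25.0
```

{"api": "drive_tool", "payload": {
  "commands": "0 0 0 0 0 0.7 0;0 0 0 0 0 0 0;0 0 0 0 0 0 0"
}}

```text
clock: 8.07
eef_pos: [0.464, 0.1368, 0.0293]
orientation: [0.749, 0.663, 0.0, 0.0]
wrist_force: [-2.2, -0.4, 5.8]
gripper_width: 0.0399
gripper_force: 25.0
```

Seated on the floor (contact). Release, rise.

{"api": "drive_tool", "payload": {
  "commands": "0 0 0 0 0 -0.5 0.3;0 0 0 0 0 0 0.7;0 0 0 0 0 0 1;0 0 0 0 0 0 1;0 0 0 0 0 0 1;0 0 0 0 0 -10 1;0 0 0 0 0 -30 1;0 0 0 0 0 -40 1;0 0 0 0 0 -20 1;0 0 0 0 0 0 1"
}}

```text
clock: 9.32
eef_pos: [0.4651, 0.1371, 0.1312]
orientation: [0.749, 0.663, 0.002, 0.001]
wrist_force: [0.8, -0.7, 0.5]
gripper_width: 0.0871
gripper_force: 0.0
```

```bash
python3 - <<'E'
from h import *
go([.632,-.0479],.13)
p,d=arm.grab_frame("top");P=cloud("top",d);cv2.imwrite("pics/t2.png",p)
s=P[230:320,120:380];q=s[(np.nan_to_num(s[...,2])>.072)&(np.nan_to_num(s[...,2])<.085)];print(len(q),np.median(q,0),(q.min(0)+q.max(0))/2)
E
```

```text
t 9.32 pos [0.4651 0.1371 0.1312] shift mm [-163.3  188.2    1.8] wz 0.002 tilt [ 0.0043 -0.0013  0.    ] width 0.0871
179 [0.46145931 0.12430662 0.07955955] [0.46290099 0.13373339 0.07734879]
```

View pics/t2.png

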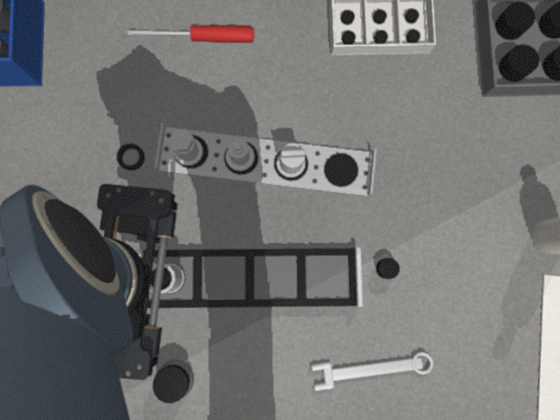

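{"api": "drive_tool", "payload": {
  "commands": "0 0 0 -20 23 0 1;0 0 0 -37 43 0 1;0 0 0 -37 43 0 1;0 0 0 -37 43 0 1;0 0 0 -22 26 0 1;0 0 0 -10 10 0 1;0 0 0 0 0 0 1;0 0 0 0 0 0 1"
}}

```text
clock: 10.38
eef_pos: [0.6295, -0.0458, 0.1291]
orientation: [0.748, 0.664, -0.0, -0.001]
wrist_force: [-0.5, -0.4, 0.4]
gripper_width: 0.0868
gripper_force: 0.0
```

```bash
python3 - <<'E'
from h import *
go([.6325,-.0479],.0335)
E
```

```text
t 10.38 pos [ 0.6295 -0.0458  0.1291] shift mm [-1.8  3.4 95.6] wz 0.005 tilt [-0.0014 -0.0007  0.    ] width 0.0868
```

{"api": "drive_tool", "payload": {
  "commands": "0 0 0 -2 3 30 1;0 0 0 0 0 35 1;0 0 0 0 0 22 1;0 0 0 0 0 8 1;0 0 0 0 0 0 0;0 0 0 0 0 0 0;0 0 0 0 0 0 0;0 0 0 0 0 0 0;0 0 0 0 0 0 0;0 0 0 0 0 0 0"
}}

```text
clock: 11.62
eef_pos: [0.6334, -0.0503, 0.0344]
orientation: [0.749, 0.663, 0.0, 0.0]
wrist_force: [0.7, -0.2, 1.3]
gripper_width: 0.0355
gripper_force: 25.1
```

{"api": "drive_tool", "payload": {
  "commands": "0 0 0 0 0 0 0;0 0 0 0 0 0 0;0 0 0 0 0 0 0;0 0 0 0 0 0 0"
}}

```text
clock: 12.12
eef_pos: [0.6334, -0.0503, 0.0344]
orientation: [0.749, 0.663, 0.0, 0.0]
wrist_force: [0.4, -0.4, 1.7]
gripper_width: 0.0356
gripper_force: 25.0
```

{"api": "drive_tool", "payload": {
  "commands": "0 0 0 0 0 -5 0;0 0 0 0 0 -25 0;0 0 0 0 0 -35 0;0 0 0 0 0 -33 0;0 0 0 41 -80 0 0;0 0 0 0 0 0 0;0 0 0 0 0 0 0"
}}

```text
clock: 13.0
eef_pos: [0.5818, -0.0153, 0.1326]
orientation: [0.749, 0.663, 0.0, 0.0]
wrist_force: [1.3, 0.3, -1.1]
gripper_width: 0.0355
gripper_force: 25.0
```

```bash
python3 - <<'E'
from h import *
go([.4618,.0557],.0304)
E
```

```text
t 13.0 pos [ 0.5818 -0.0153  0.1326] shift mm [  56.  -127.8  102.1] wz 0.003 tilt [0.0008 0.0004 0.    ] width 0.0355
```

{"api": "drive_tool", "payload": {
  "commands": "0 0 0 12 -26 0 0;0 0 0 18 -41 0 0;0 0 0 18 -41 0 0;0 0 0 8 -20 0 0;0 0 0 0 0 0 0;0 0 0 0 0 20 0;0 0 0 0 0 35 0;0 0 0 0 0 30 0;0 0 0 0 0 11 0;0 0 0 0 0 0 0"
}}

```text
clock: 14.25
eef_pos: [0.4624, 0.0556, 0.036]
orientation: [0.749, 0.662, -0.0, -0.0]
wrist_force: [-0.3, 1.1, -1.1]
gripper_width: 0.0351
gripper_force: 25.0
```

```bash
python3 - <<'E'
from h import *
go([.4618,.0557],.0304)
E
```

```text
t 14.25 pos [0.4624 0.0556 0.036 ] shift mm [ 0.1 -0.6  5.6] wz 0.001 tilt [-0.0002 -0.0001  0.    ] width 0.0351
```

{"api": "drive_tool", "payload": {
  "commands": "0 0 0 0 0 4 0;0 0 0 0 0 1 0;0 0 0 0 0 0.5 0;0 0 0 0 0 0 0;0 0 0 0 0 0 0"
}}

```text
clock: 14.88
eef_pos: [0.4615, 0.0559, 0.031]
orientation: [0.749, 0.663, 0.0, 0.0]
wrist_force: [-0.2, -0.3, -1.3]
gripper_width: 0.0354
gripper_force: 25.0
```

{"api": "drive_tool", "payload": {
  "commands": "0 0 0 0 0 1 0;0 0 0 0 0 0 0;0 0 0 0 0 0 0"
}}

```text
clock: 15.25
eef_pos: [0.4616, 0.0559, 0.0303]
orientation: [0.749, 0.663, -0.0, 0.0]
wrist_force: [-1.3, 0.0, 4.9]
gripper_width: 0.0354
gripper_force: 25.0
```

{"api": "drive_tool", "payload": {
  "commands": "0 0 0 0 0 -0.5 0.3;0 0 0 0 0 0 0.7;0 0 0 0 0 0 1;0 0 0 0 0 0 1;0 0 0 0 0 0 1;0 0 0 0 0 -10 1;0 0 0 0 0 -30 1;0 0 0 0 0 -40 1;0 0 0 0 0 -20 1;0 0 0 0 0 0 1"
}}

```text
clock: 16.5
eef_pos: [0.4627, 0.0562, 0.1322]
orientation: [0.749, 0.663, 0.002, 0.001]
wrist_force: [-0.3, 0.3, -0.7]
gripper_width: 0.0866
gripper_force: 0.0
```

```bash
python3 - <<'E'
from h import *
go([.6435,.029],.0335)
E
```

```text
t 16.5 pos [0.4627 0.0562 0.1322] shift mm [ -5.  182.4  99.5] wz 0.002 tilt [ 0.0045 -0.0005  0.    ] width 0.0866
```

{"api": "drive_tool", "payload": {
  "commands": "0 0 0 -1 30 0 1;0 0 0 -1 50 0 1;0 0 0 -1 50 0 1;0 0 0 -1 37 0 1;0 0 0 -1 15 0 1;0 0 0 0 0 0 1;0 0 0 0 0 0 1"
}}

```text
clock: 17.38
eef_pos: [0.6398, 0.0294, 0.1299]
orientation: [0.749, 0.663, -0.001, -0.001]
wrist_force: [-0.3, -0.1, -0.2]
gripper_width: 0.0868
gripper_force: 0.0
```

```bash
python3 - <<'E'
from h import *
go([.6435,.029],.0335)
p,d=arm.grab_frame("wrist");cv2.imwrite("pics/w3.png",p)
E
```

```text
t 17.38 pos [0.6398 0.0294 0.1299] shift mm [ 0.1  3.9 96.4] wz 0.003 tilt [-0.0018  0.0004  0.    ] width 0.0868
```

View pics/w3.png

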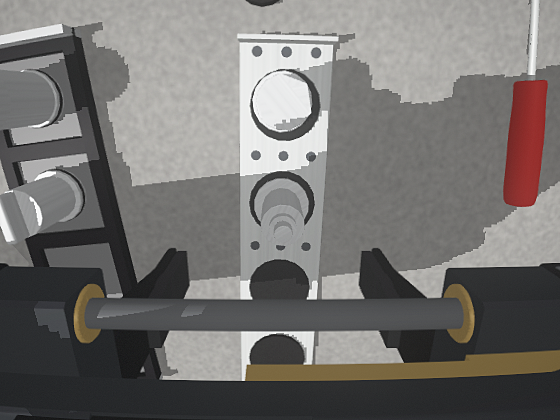

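{"api": "drive_tool", "payload": {
  "commands": "0 0 0 0 3 30 1;0 0 0 0 0 35 1;0 0 0 0 0 22 1;0 0 0 0 0 8.5 1;0 0 0 0 0 0 0;0 0 0 0 0 0 0;0 0 0 0 0 0 0;0 0 0 0 0 0 0;0 0 0 0 0 0 0;0 0 0 0 0 0 0"
}}

```text
clock: 18.68
eef_pos: [0.6444, 0.0284, 0.0349]
orientation: [0.749, 0.663, 0.0, 0.0]
wrist_force: [0.3, -0.3, -0.3]
gripper_width: 0.0353
gripper_force: 0.0
```

{"api": "drive_tool", "payload": {
  "commands": "0 0 0 0 0 0 0;0 0 0 0 0 0 0;0 0 0 0 0 0 0;0 0 0 0 0 0 0"
}}

```text
clock: 19.18
eef_pos: [0.6446, 0.0285, 0.0349]
orientation: [0.749, 0.663, 0.0, 0.0]
wrist_force: [0.9, 0.5, -0.4]
gripper_width: 0.0295
gripper_force: 25.0
```

{"api": "drive_tool", "payload": {
  "commands": "0 0 0 0 0 -5 0;0 0 0 0 0 -25 0;0 0 0 0 0 -35 0;0 0 0 0 0 -33 0;0 0 0 -15 -25 0 0;0 0 0 -15 -45 0 0;0 0 0 -15 -45 0 0;0 0 0 -13 -40 0 0;0 0 0 0 0 0 0;0 0 0 0 0 0 0"
}}

```text
clock: 20.42
eef_pos: [0.4844, -0.0101, 0.1334]
orientation: [0.749, 0.663, 0.001, 0.001]
wrist_force: [0.3, -0.7, -1.9]
gripper_width: 0.0293
gripper_force: 25.0
```

```bash
python3 - <<'E'
from h import *
go([.4603,-.0208],.0309)
E
```

```text
t 20.43 pos [ 0.4844 -0.0101  0.1334] shift mm [-13.6 -22.8 102.5] wz 0.002 tilt [ 0.0018 -0.0003  0.    ] width 0.0293
```

{"api": "drive_tool", "payload": {
  "commands": "0 0 0 -8 -13 0 0;0 0 0 -5 -9 0 0;0 0 0 0 0 0 0;0 0 0 0 0 20 0;0 0 0 0 0 35 0;0 0 0 0 0 30 0;0 0 0 0 0 11 0;0 0 0 0 0 4 0;0 0 0 0 0 1 0;0 0 0 0 0 0 0"
}}

```text
clock: 21.68
eef_pos: [0.4609, -0.0205, 0.0326]
orientation: [0.749, 0.663, 0.001, 0.001]
wrist_force: [0.1, -0.5, -1.6]
gripper_width: 0.0294
gripper_force: 25.0
```

```bash
python3 - <<'E'
from h import *
go([.4603,-.0208],.0309)
E
```

```text
t 21.68 pos [ 0.4609 -0.0205  0.0326] shift mm [-0.4 -0.5  1.7] wz 0.002 tilt [0.0018 0.     0.    ] width 0.0294
```

{"api": "drive_tool", "payload": {
  "commands": "0 0 0 0 0 1 0;0 0 0 0 0 0.7 0;0 0 0 0 0 0 0;0 0 0 0 0 0 0"
}}

```text
clock: 22.18
eef_pos: [0.4605, -0.0206, 0.0308]
orientation: [0.749, 0.663, 0.0, 0.0]
wrist_force: [-1.8, 0.2, 5.8]
gripper_width: 0.0292
gripper_force: 25.0
```

{"api": "drive_tool", "payload": {
  "commands": "0 0 0 0 0 -0.5 0.3;0 0 0 0 0 0 0.7;0 0 0 0 0 0 1;0 0 0 0 0 0 1;0 0 0 0 0 0 1;0 0 0 0 0 -10 1;0 0 0 0 0 -30 1;0 0 0 0 0 -40 1;0 0 0 0 0 -20 1;0 0 0 0 0 0 1"
}}

```text
clock: 23.42
eef_pos: [0.4613, -0.0205, 0.1325]
orientation: [0.749, 0.663, 0.001, 0.002]
wrist_force: [-0.5, -0.1, -0.2]
gripper_width: 0.0866
gripper_force: 0.0
```

```bash
python3 - <<'E'
from h import *
go([.6530,.1080],.0335)
E
```

```text
t 23.43 pos [ 0.4613 -0.0205  0.1325] shift mm [150.9 174.1  99.7] wz 0.002 tilt [0.0044 0.0002 0.    ] width 0.0866
```

{"api": "drive_tool", "payload": {
  "commands": "0 0 0 20 24 0 1;0 0 0 36 42 0 1;0 0 0 36 42 0 1;0 0 0 36 42 0 1;0 0 0 20 22 0 1;0 0 0 3 3 0 1;0 0 0 0 0 0 1;0 0 0 0 0 0 1"
}}

```text
clock: 24.42
eef_pos: [0.6511, 0.1068, 0.1303]
orientation: [0.749, 0.662, -0.001, 0.0]
wrist_force: [-0.1, 0.3, -0.1]
gripper_width: 0.0868
gripper_force: 0.0
```

```bash
python3 - <<'E'
from h import *
go([.6530,.1080],.0335)
E
```

```text
t 24.43 pos [0.6511 0.1068 0.1303] shift mm [ 1.6  1.8 96.8] wz 0.001 tilt [-0.0011  0.0014  0.    ] width 0.0868
```

{"api": "drive_tool", "payload": {
  "commands": "0 0 0 1.5 1.5 30 1;0 0 0 0 0 35 1;0 0 0 0 0 22 1;0 0 0 0 0 9 1;0 0 0 0 0 0 0;0 0 0 0 0 0 0;0 0 0 0 0 0 0;0 0 0 0 0 0 0;0 0 0 0 0 0 0;0 0 0 0 0 0 0"
}}

```text
clock: 25.68
eef_pos: [0.654, 0.1094, 0.0347]
orientation: [0.749, 0.663, 0.0, 0.0]
wrist_force: [0.3, -0.4, 0.1]
gripper_width: 0.0347
gripper_force: 0.2
```

{"api": "drive_tool", "payload": {
  "commands": "0 0 0 0 0 0 0;0 0 0 0 0 0 0;0 0 0 0 0 0 0;0 0 0 0 0 0 0"
}}

```text
clock: 26.18
eef_pos: [0.654, 0.1094, 0.0347]
orientation: [0.749, 0.663, 0.0, 0.0]
wrist_force: [0.7, 0.0, 0.5]
gripper_width: 0.0335
gripper_force: 25.0
```

{"api": "drive_tool", "payload": {
  "commands": "0 0 0 0 0 -5 0;0 0 0 0 0 -25 0;0 0 0 0 0 -35 0;0 0 0 0 0 -33 0;0 0 0 -26 -19 0 0;0 0 0 -45 -33 0 0;0 0 0 -45 -33 0 0;0 0 0 -45 -33 0 0;0 0 0 -45 -33 0 0;0 0 0 -20 -14 0 0"
}}

```text
clock: 27.42
eef_pos: [0.4595, -0.0973, 0.1325]
orientation: [0.75, 0.661, -0.001, -0.0]
wrist_force: [0.9, -0.9, -0.5]
gripper_width: 0.0334
gripper_force: 25.0
```

{"api": "drive_tool", "payload": {
  "commands": "0 0 0 0 0 0 0;0 0 0 0 0 0 0"
}}

```text
clock: 27.68
eef_pos: [0.4634, -0.094, 0.133]
orientation: [0.749, 0.663, 0.001, 0.0]
wrist_force: [-0.4, 1.2, -1.0]
gripper_width: 0.0335
gripper_force: 25.0
```

```bash
python3 - <<'E'
from h import *
go([.459,-.0980],.0307)
E
```

```text
t 27.68 pos [ 0.4634 -0.094   0.133 ] shift mm [ -4.6  -4.  102.3] wz 0.003 tilt [ 0.0012 -0.0006  0.    ] width 0.0335
```

{"api": "drive_tool", "payload": {
  "commands": "0 0 0 -4.5 -3.5 0 0;0 0 0 0 0 0 0;0 0 0 0 0 20 0;0 0 0 0 0 35 0;0 0 0 0 0 30 0;0 0 0 0 0 11 0;0 0 0 0 0 4 0;0 0 0 0 0 0.7 0;0 0 0 0 0 0 0;0 0 0 0 0 0 0"
}}

```text
clock: 28.92
eef_pos: [0.459, -0.099, 0.0326]
orientation: [0.749, 0.663, 0.0, 0.001]
wrist_force: [-0.8, 0.1, -2.0]
gripper_width: 0.0333
gripper_force: 25.0
```

```bash
python3 - <<'E'
from h import *
go([.459,-.0980],.0307)
E
```

```text
t 28.93 pos [ 0.459  -0.099   0.0326] shift mm [ 1.  -0.2  1.9] wz 0.002 tilt [0.0014 0.0003 0.    ] width 0.0333
```

{"api": "drive_tool", "payload": {
  "commands": "0 0 0 0 0 1 0;0 0 0 0 0 0.7 0;0 0 0 0 0 0 0;0 0 0 0 0 0 0"
}}

```text
clock: 29.42
eef_pos: [0.4587, -0.099, 0.0306]
orientation: [0.749, 0.663, -0.0, 0.0]
wrist_force: [-2.0, -0.2, 4.5]
gripper_width: 0.0333
gripper_force: 25.0
```

Seated; release, rise and back off to the right for a look.

{"api": "drive_tool", "payload": {
  "commands": "0 0 0 0 0 -0.5 0.3;0 0 0 0 0 0 0.7;0 0 0 0 0 0 1;0 0 0 0 0 0 1;0 0 0 0 0 0 1;0 0 0 0 0 -10 1;0 0 0 0 0 -30 1;0 0 0 0 0 -40 1;0 0 0 0 0 -40 1;0 0 0 0 0 -20 1"
}}

```text
clock: 30.68
eef_pos: [0.4596, -0.0988, 0.1737]
orientation: [0.749, 0.663, 0.001, 0.002]
wrist_force: [-0.3, -0.5, -0.6]
gripper_width: 0.0869
gripper_force: 0.0
```

{"api": "drive_tool", "payload": {
  "commands": "0 0 0 -50 20 0 1;0 0 0 -50 20 0 1;0 0 0 -50 20 0 1;0 0 0 -50 10 0 1;0 0 0 -30 0 0 1;0 0 0 0 0 0 1;0 0 0 0 0 0 1"
}}

```text
clock: 31.55
eef_pos: [0.5003, -0.3343, 0.1711]
orientation: [0.748, 0.663, 0.0, -0.0]
wrist_force: [-0.4, -0.4, -0.3]
gripper_width: 0.0868
gripper_force: 0.0
```

```bash
python3 - <<'E'
from h import *
np.set_printoptions(precision=4,suppress=True)
p,d=arm.grab_frame("top");cv2.imwrite("pics/t4.png",p);P=cloud("top",d)
sub=P[225:320,120:380];m=((np.nan_to_num(sub[...,2])>0.05)&(np.nan_to_num(sub[...,2])<0.1)).astype(np.uint8)
n,l,s,c=cv2.connectedComponentsWithStats(m)
for i in range(1,n):
    if s[i,4]<30: continue
    Q=sub[l==i];T=Q[Q[:,2]>0.073];print(np.median(T,0),(T.min(0)+T.max(0))/2,T[:,2].max(),len(T))
E
```

```text
[0.4638 0.1374 0.0795] [0.4635 0.1374 0.078 ] 0.08287883383377839 320
[0.461  0.0573 0.0796] [0.4607 0.058  0.079 ] 0.08225227520924762 148
[ 0.4574 -0.0994  0.0797] [ 0.4574 -0.0994  0.0781] 0.08279567486592551 384
[ 0.4593 -0.0198  0.0802] [ 0.4593 -0.0198  0.0803] 0.08277047085216835 60
```

View pics/t4.png

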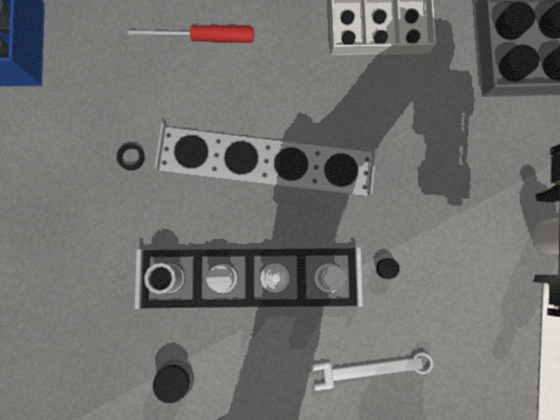

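```bash
python3 -c "
from cell import arm;print(arm.job_done())"
```

```text
the job is handed in; nothing more can be done
None
```

I handed the job in at about 32 s on the robot clock. All four adapters stand upright in the test rack in reverse order (left to right: tube, wing, nipple, hex), each about 2 mm or less from its measured pocket centre; no verdict came back.

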